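# Load the brass workpiece into the test station's nest and start it

### The job

Gently push the brass disc across the blue plate with the fingertips until it drops into the round recess in the middle of the plate and lies flat in it. Then press the green button on the grey console all the way down and let go. Do not lift, squeeze or ram the brass disc, do not press the red button, and leave the other two discs and everything else on the bench where they are.

Things in the scene. Friction and masses are not known exactly. Their poses are not given: they have to be found in the camera images.
- plate: square blue-painted steel loading plate, 260 x 260 mm, 18 mm thick, fixed to the bench in any of several places and turned; origin at the centre of its underside (on the bench), x and y along its sides, z up; its top is flat and 18 mm above the bench
- nest (a point): centre of the floor of the round recess in the middle of the plate: 58 mm in diameter, 9 mm deep (its floor is 9 mm above the bench), straight walls, no raised rim, black floor with an orange dot at its centre
- brass: loose yellow brass disc, 50 mm in diameter, 14 mm thick, about 0.23 kg, starts lying flat on the plate its centre 60 to 90 mm from the centre of the recess, on any side of it; origin at the centre of its underside, z is its axis. Seated in the recess its top stands 5 mm above the plate
- black: loose black plastic disc of the same size, lying on the plate on another side of the recess, to be left alone; origin at the centre of its underside
- red: loose red plastic disc of the same size, lying on the plate on another side of the recess, to be left alone; origin at the centre of its underside
- console: grey operator console, a flat box 120 (x) x 180 (y) x 50 mm high, fixed to the bench and slightly turned, to the left of the plate (+y); origin at the centre of its underside; it carries the green and the red button side by side on its top, 80 mm apart, which is left and which is right varies
- start_top (a point): centre of the top of the green push button's cap (32 mm in diameter, in a black housing on the console's top), as released; it is pressed straight down
- start (a joint): travel of the green button in m: 0 released, 0.006 all the way down, which takes 5 N; springs back when let go
- stop_top (a point): centre of the top of the red push button's cap, same make as the green one; not to be pressed
- stop (a joint): travel of the red button in m: 0 released, 0.006 all the way down
- tumbler: steel drinking tumbler, 152 mm tall, 84 mm wide at the top, standing beyond the plate; origin at the centre of its underside
- flask: black bottle, 190 mm tall, 68 mm in diameter, standing behind and to the left of the console; origin at the centre of its underside
- screwdriver: blue-handled screwdriver lying to the right of the plate
- bent_bar: U-bent copper bar 10 mm thick, about 140 x 50 mm, lying flat on the bench between the console and the robot
- angle_bracket: small steel angle bracket, 50 x 40 mm, 44 mm tall, to the right of the plate
Not all that is in view belongs to the job. There is more than one size of the brass; the job needs the largest.

How it is judged:
By the outcome, as a careful person would: the job done as asked, in the order asked, and still so for the second after the job is handed in, with the robot touching nothing.
It also fails if it takes over 51 s, if anything falls off the work surface, if the arm or the gripper's body presses on something with over 40 N, if the wrist force passes 120 N, or if a joint passes its speed limit or range.

### The arm

A 6-joint arm with a two-finger parallel gripper is mounted at the origin on the work surface. World frame = base frame: x ahead of the robot, y to its left, z up, the work surface at z = 0. Lengths are in mm, angles in rad, forces in N, time in s.
With the tool pointing down it reaches from about 400 to 925 mm from the base axis. Payload 12.5 kg.
Tool frame: the origin (TCP) lies at the centre of the arm's flange, where the gripper is bolted on; the fingertips stand 190 mm ahead of it and the grasp point (between the pads) lies 171 mm ahead of it; z points along the fingers, y is the line along which they close (so a half turn about z gives the same grasp; the last joint's range is limited). The gripper opens to 95 mm and grips with 3 to 60 N. Pads are 20 mm wide; open, the fingers measure 119 mm over their backs; the gripper's body (75 mm by 180 mm) begins 59 mm behind the grasp point.
Start: joints at [1.202, 0.491, 1.559, -0, 1.092, -0.106], TCP at [162.342, 603.548, 404.761] pointing down, gripper open.
Joint ranges: [-3.1, 3.1], [-0.84, 2.19], [0.05, 2.79], [-1.13, 4.28], [0.06, 2.93], [-2.69, 2.69]. Speed limits (rad/s): [2.22, 2.22, 2.79, 3.14, 3.14, 3.14].

### API

Orientations are given as [roll, pitch, yaw] about the fixed x, y, z axes, in that order (R = Rz(yaw) Ry(pitch) Rx(roll)).
In Python, from cell import env, read_camera, search_frame, cut_out gives the robot as it stands. The module is installed in compiled form; this text tells all that it offers.
- The arm moves only by the tool move_arm, never from a script. Its argument "commands" is a list of rows, each a list of 3 entries, a list of its own where there are three numbers: the shift along the world's x, y, z normalised to -1 to 1, where 1 is 0.03 m, then the turn about the world's z normalised to -1 to 1, where 1 is 0.08 rad, then the opening, from -1 (shut) to 1 (fully open), so that 0 is half open. A call has 1 to 20 rows; each row shifts and turns the commanded pose from where the row before left it; what a row does not reach is not made up. A row lasts 1/12 s, in which the tool goes at most 41.7 mm and 7.16 degrees, less where a joint would pass 70% of its speed; a pose out of reach is approached as far as the arm can. A call with a number of a shift or a turn outside -1 to 1 is refused whole. A call with a gripper value outside its range is refused whole. The fingers move at their own pace and stop on an object; the grip force is fixed at half the most. Time passes only in rows, so rows that do not move let the fingers close. It gives the time, the measured TCP pose, the force, the opening and the grip force at its end, in the units of the state.
- env.state(): the state, without advancing time (a new reading comes with each control period).
- read_camera(name): name is "scene" or "side" or "wrist"; returns a dict with "image" (400x640x3 uint8, red, green, blue), "fx", "fy", "cx", "cy" (pixels), "rvec" (rotation vector, rad) and "tvec" (3), from world to camera coordinates, as OpenCV has them. Camera axes: x right, y down, z forward; pixel columns grow to the right and rows downward; lengths in mm; the calibration is good to about 2 mm. A picture is of the moment at which its call begins. There is no depth.
- env.job_done(): hands the job in; it is judged then, once.
Trained networks look in a picture, given as the dict that the camera call returned (one of the last four; its "shot" number tells which), for a name from the list of things; names that differ only in an ending like _2 or _b are one class to them, and where a whole thing is asked for, a point or a joint stands for the part that bears it (a point fixed in the world has none). Each returns a list of dicts, best first, with "confidence" (0 to 1); they miss things now and then, are a little off and sometimes report something else, mostly with a low value. They report only what shows in the picture. A call takes as long as a camera call. They do not tell look-alikes from the thing itself.
- search_frame(thing, picture): "at" ([column, row] in pixels, amid what is visible of it).
- cut_out(thing, picture): "region" (400x640 bool, what is visible of it) and "at" ([column, row] in pixels, amid what is visible of it).
The state is a dict: "t": time; "joints": joint angles; "qvel": joint speeds; "tau": joint torques, N m; "eef_pos": TCP position; "tcp_rot": TCP orientation; "ft_force": force on the tool from outside, world axes, zero at the start; "moment": the same for the moment, N m; "opening": opening from 0.0 (shut) to 1.0 (fully open); "grip_force": force on a finger pad.
Only numpy, scipy, OpenCV 4.12 (cv2) and the standard library are available. Lean on these libraries where they do the work, as an engineer would, in place of code of your own. Each camera call takes 0.05 s, during which the arm holds its last target. There are 200 camera calls.

## Working session

There is one attempt and no reset: what is moved stays moved. The work goes in short steps, Python scripts to look and compute and a tool call to move; the robot and the scene stay as the last step left them, time stands still between calls to the robot, and variables do not carry over. Pictures are saved under pics/ and viewed, at most 10 in all, crops included, and the job is handed in when it is done.

Besides the shell and the picture viewer there is one more tool, called as name(argument=value, ...) on one line, values as JSON. move_arm: Moves the arm, as the interface text tells. Its arguments: {"type":"object","properties":{"commands":{"type":"array","items":{"type":"array"}}},"required":["commands"]}

```bash
mkdir -p pics; cat > h.py <<'E'
import numpy as np, cv2
from cell import env, read_camera, search_frame, cut_out
def save(p,n): cv2.imwrite('pics/'+n+'.png',p['image'][:,:,::-1])
def ray(p,uv):
    R=cv2.Rodrigues(np.array(p['rvec'],float))[0]; t=np.array(p['tvec'],float).ravel()
    d=R.T@np.array([(uv[0]-p['cx'])/p['fx'],(uv[1]-p['cy'])/p['fy'],1]); return -R.T@t,d/np.linalg.norm(d)
def atz(p,uv,z):
    c,d=ray(p,uv); return (c+d*(z-c[2])/d[2]).round(1)
def tri(a,ua,b,ub):
    c1,d1=ray(a,ua);c2,d2=ray(b,ub)
    s=np.linalg.lstsq(np.c_[d1,-d2],c2-c1,rcond=None)[0]
    A,B=c1+s[0]*d1,c2+s[1]*d2; return ((A+B)/2).round(1),np.linalg.norm(A-B).round(1)
def proj(p,X): return cv2.projectPoints(np.array([X],float),np.array(p['rvec'],float),np.array(p['tvec'],float),np.array([[p['fx'],0,p['cx']],[0,p['fy'],p['cy']],[0,0,1.]]),None)[0].ravel()
E
python3 - <<'E'
from h import *
P={n:read_camera(n) for n in('scene','side','wrist')}
for n,p in P.items(): save(p,n+'0')
cv2.imwrite('pics/both.png',np.vstack([cv2.resize(P[n]['image'],(480,300),interpolation=cv2.INTER_AREA) for n in('side','wrist')])[:,:,::-1])
for th in('brass','nest','black','red','start_top','stop_top','console','plate'):
  for n,p in P.items():
    print(th,n,[(np.round(r['at']),round(r['confidence'],2)) for r in search_frame(th,p)[:4]])
s=env.state();print(s['t'],s['eef_pos'],s['tcp_rot'],s['ft_force'])
E
```

```text
brass scene [(array([271., 219.]), 0.78), (array([309., 283.]), 0.48)]
brass side [(array([296., 198.]), 0.62), (array([311., 235.]), 0.4)]
brass wrist []
nest scene [(array([270., 208.]), 0.61)]
nest side [(array([313., 206.]), 0.58), (array([268., 308.]), 0.2)]
nest wrist []
black scene [(array([249., 190.]), 0.53)]
black side [(array([322., 187.]), 0.68)]
black wrist []
red scene [(array([385., 258.]), 0.65), (array([291., 191.]), 0.59)]
red side [(array([300., 167.]), 0.47), (array([365., 167.]), 0.4), (array([315., 208.]), 0.33)]
red wrist []
start_top scene [(array([427., 196.]), 0.66)]
start_top side [(array([344., 260.]), 0.61), (array([267., 310.]), 0.2)]
start_top wrist []
stop_top scene []
stop_top side [(array([352., 277.]), 0.42)]
stop_top wrist []
console scene [(array([435., 210.]), 0.93)]
console side [(array([335., 290.]), 0.85)]
console wrist []
plate scene [(array([269., 212.]), 0.55)]
plate side [(array([315., 204.]), 0.68)]
plate wrist []
1.35 [162.34974719 603.55774618 404.73706753] [3.14152700e+00 1.41086204e-05 2.87878304e+00] [-0.49150211 -0.17519246  0.63381678]
```

View pics/scene0.png

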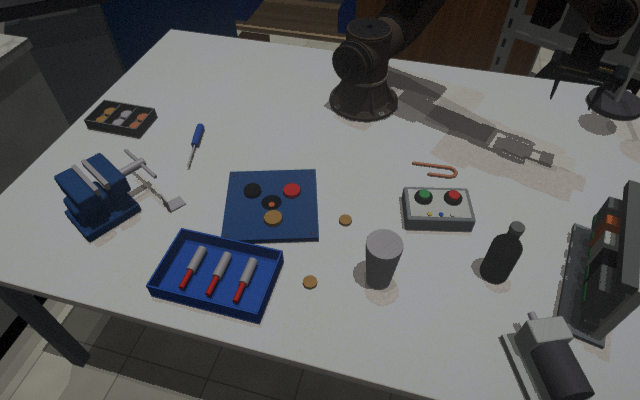

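View pics/both.png

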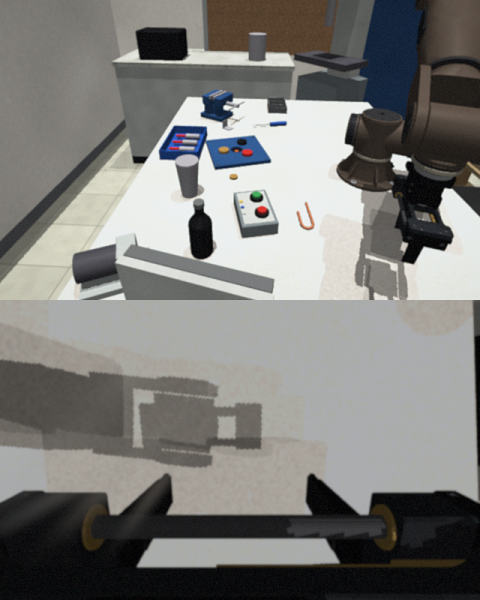

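Scene view: the candidates for the brass are the disc on the plate (273,218) and two smaller loose discs at (345,220) and (309,283). By the description I choose the large one on the plate. The recess is at (271,203), the black disc at (252,190), the red disc at (291,190), the green button at (424,196) and the red button at (453,197).

```bash
python3 - <<'E'
from h import *
P={n:read_camera(n) for n in('scene','side')}
a,b=P['scene'],P['side']
def best(th,p,near):
    rs=cut_out(th,p); rs=[r for r in rs if np.hypot(*(np.array(r['at'])-near))<14]
    if not rs: return None
    ys,xs=np.nonzero(rs[0]['region']); return np.array([xs.mean(),ys.mean()]),len(xs)
for th,na,nb,z in(('brass',(273,218),(297,198),32),('black',(252,190),(322,187),32),('red',(291,190),(330,204),32),('start_top',(424,196),(344,260),None),('stop_top',(453,197),(350,281),None),('nest',(271,203),(313,200),9)):
    ra,rb=best(th,a,na),best(th,b,nb); print(th,ra,rb)
    if ra and rb: print('  tri',tri(a,ra[0],b,rb[0]))
    for p,r in((a,ra),(b,rb)):
        if r and z: print('  z',atz(p,r[0],z))
c=[cv2.resize(a['image'][160:250,215:355],None,fx=4,fy=4,interpolation=cv2.INTER_CUBIC),cv2.resize(b['image'][170:300,260:400],None,fx=4,fy=4,interpolation=cv2.INTER_CUBIC)[:,:560]]
cv2.imwrite('pics/c1.png',cv2.resize(np.vstack(c),None,fx=.68,fy=.68)[:,:,::-1])
# plate mask yaw
for n,p in P.items():
  for r in cut_out('plate',p)[:1]:
    ct=max(cv2.findContours(r['region'].astype(np.uint8),0,2)[0],key=cv2.contourArea)
    pts=np.array([atz(p,q[0],18)[:2] for q in ct],np.float32); print(n,'plate',cv2.minAreaRect(pts))
  for r in cut_out('console',p)[:1]:
    print('console',atz(p,r['at'],50))
E
```

```text
brass (array([272.98876404, 218.01498127]), 267) (array([297.64754098, 199.69672131]), 122)
  tri (array([ 629.9, -123.6,   25.8]), np.float64(0.1))
  z [ 634.5 -121.4   32. ]
  z [ 628.7 -112.4   32. ]
black (array([251.99103139, 190.70852018]), 223) (array([321.52941176, 188.53781513]), 119)
  tri (array([ 549.3, -215.5,   26. ]), np.float64(0.3))
  z [ 554.3 -212.8   32. ]
  z [ 548.9 -203.6   32. ]
red (array([291.3930131 , 190.36244541]), 229) (array([328.57377049, 203.31967213]), 122)
  tri (array([ 519.3, -105.8,   26. ]), np.float64(1.0))
  z [ 524.  -104.2   32. ]
  z [519.5 -94.4  32. ]
start_top (array([423.94565217, 194.38043478]), 92) (array([341.68367347, 259.37755102]), 98)
  tri (array([475.3, 260.5,  66.1]), np.float64(0.4))
stop_top (array([453.55238095, 195.13333333]), 105) (array([348.75609756, 279.1300813 ]), 123)
  tri (array([458.1, 338.1,  66.8]), np.float64(0.6))
nest (array([271.61250624, 207.08165641]), 6013) None
  z [ 580.1 -146.5    9. ]
scene plate ((574.6026611328125, -149.9799041748047), (278.1948547363281, 265.50628662109375), 17.08850860595703)
console [507.6 302.5  50. ]
side plate ((566.8378295898438, -136.45611572265625), (265.0289001464844, 292.5673828125), 17.378921508789062)
console [490.  352.7  50. ]
```

View pics/c1.png

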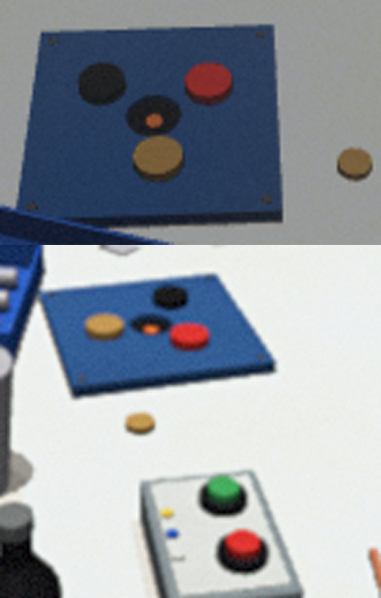

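move_arm(commands=[[[0.5,-0.97,0],0.3,-0.37],[[0.5,-0.97,0],0.3,-0.37],[[0.5,-0.97,0],0.3,-0.37],[[0.5,-0.97,0],0.3,-0.37],[[0.5,-0.97,0],0.3,-0.37],[[0.6,-0.97,0],0.3,-0.37],[[0.6,-0.97,0],0.3,-0.37],[[0.6,-0.97,0],0.3,-0.37],[[0.6,-0.97,0],0.3,-0.37],[[0.6,-0.97,0],0.3,-0.37],[[0.6,-0.97,0],0.3,-0.37],[[0.6,-0.97,0],0.3,-0.37],[[0.6,-0.97,0],0.3,-0.37],[[0.6,-0.97,0],0.3,-0.37],[[0.6,-0.97,0],0.3,-0.37],[[0.6,-0.97,0],0.3,-0.37],[[0.6,-0.97,0],0.3,-0.37],[[0.6,-0.97,0],0.3,-0.37],[[0.6,-0.97,0],0.3,-0.37],[[0.6,-0.97,0],0.3,-0.37]])

```text
t: 3.92
eef_pos: [508.0, 19.8, 405.0]
tcp_rot: [-3.142, 0.0, -2.923]
ft_force: [0.5, 0.3, 0.3]
opening: 0.318
grip_force: 0.0
```

move_arm(commands=[[[0.7,-0.97,0],0.3,-0.37],[[0.7,-0.97,0],0.3,-0.37],[[0.7,-0.97,0],0.3,-0.37],[[0.7,-0.97,0],0.3,-0.37],[[0.7,-0.97,0],0.3,-0.37],[[0,0,0],0,-0.37],[[0,0,0],0,-0.37]])

```text
t: 4.5
eef_pos: [612.8, -125.4, 404.0]
tcp_rot: [3.141, -0.001, -2.807]
ft_force: [-0.1, 0.7, -0.3]
opening: 0.312
grip_force: 0.0
```

```bash
python3 - <<'E'
from h import *
p=read_camera('wrist'); save(p,'w1')
s=env.state();print(s['t'],s['eef_pos'],s['tcp_rot'],s['opening'],s['joints'])
print('cam',ray(p,(320,200)))
for th in('brass','nest','black','red'):
  for r in cut_out(th,p)[:3]:
    ys,xs=np.nonzero(r['region']); uv=(xs.mean(),ys.mean()); print(th,r['confidence'],np.round(uv),len(xs),atz(p,uv,9 if th=='nest' else 30))
E
```

```text
4.55 [ 612.24240672 -124.28082887  404.25100838] [ 3.14079901e+00 -7.08012365e-04 -2.80559117e+00] 0.31098411424602834 [-3.05981825e-01  4.91122460e-01  1.55997835e+00  2.38567322e-04
  1.09153414e+00 -2.21288947e+00]
cam (array([ 541.67883297, -149.90533265,  384.7313731 ]), array([ 0.24645087,  0.09166137, -0.96481095]))
brass 0.9 [488. 194.] 833 [567.7  50.2  30. ]
brass 0.74 [313. 194.] 1752 [ 628.3 -125.8   30. ]
brass 0.74 [ 35. 109.] 2894 [ 636.3 -414.    30. ]
nest 0.87 [307. 119.] 56394 [ 558.  -156.2    9. ]
black 0.88 [251.  87.] 2206 [ 546.8 -217.5   30. ]
red 0.89 [366.  96.] 2220 [ 517.3 -108.    30. ]
```

View pics/w1.png

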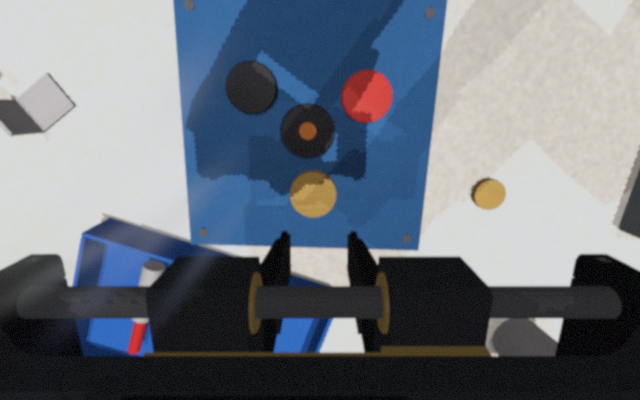

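The wrist view shows the brass disc (313,194), clearly larger than the small one at (489,194), the recess dot at (308,131), black (251,87) and red (367,96). The brass has a clear straight path to the recess.

```bash
python3 - <<'E'
from h import *
p=read_camera('wrist');a=read_camera('scene')
def dot(p,x0,y0,r):
    im=cv2.cvtColor(p['image'],cv2.COLOR_RGB2HSV); m=np.zeros(im.shape[:2],bool); m[y0-r:y0+r,x0-r:x0+r]=True
    h,s,v=[im[:,:,i].astype(int) for i in range(3)]; m&=((h<14)|(h>174))&(s>110)&(v>60); ys,xs=np.nonzero(m); return (xs.mean(),ys.mean()),len(xs)
d=dot(p,308,131,14);e=dot(a,272,204,5);print(d,e,atz(p,d[0],9),atz(a,e[0],9),tri(p,d[0],a,e[0]))
def br(p,u,v,r):
    im=cv2.cvtColor(p['image'],cv2.COLOR_RGB2HSV).astype(int);m=np.zeros(im.shape[:2],bool);m[v-r:v+r,u-r:u+r]=True
    m&=(im[:,:,0]>10)&(im[:,:,0]<30)&(im[:,:,1]>90);ys,xs=np.nonzero(m);return (xs.mean(),ys.mean()),len(xs)
b=br(p,313,194,27);print(b,atz(p,b[0],30))
B=atz(p,b[0],30)[:2];N=atz(p,d[0],9)[:2];v=N-B;print(v,np.hypot(*v),np.arctan2(v[1],v[0]))
s=env.state();print(s['t'],s['eef_pos'],s['tcp_rot'])
E
```

```text
((np.float64(305.1859649122807), np.float64(130.11929824561403)), 285) ((np.float64(271.23809523809524), np.float64(203.9047619047619)), 21) [ 569.5 -152.5    9. ] [ 569.1 -151.5    9. ] (array([ 569.3, -152. ,    9. ]), np.float64(1.1))
((np.float64(310.51842751842753), np.float64(192.9189189189189)), 1628) [ 628.  -125.8   30. ]
[-58.5 -26.7] 64.30505423370701 -2.7134207601464038
4.85 [ 612.07732477 -123.12610602  405.14526756] [-3.14146334e+00  2.86816308e-04 -2.80343670e+00]
```

move_arm(commands=[[[0.68,0.2,0],0.37,-0.37],[[0.68,0.2,0],0.37,-0.37],[[0.68,0.2,0],0.36,-0.37],[[0,0,-0.7],0,-0.37],[[0,0,-0.7],0,-0.37],[[0,0,-0.7],0,-0.37],[[0,0,-0.7],0,-0.37],[[0,0,-0.7],0,-0.37],[[0,0,-0.7],0,-0.37],[[0,0,-0.7],0,-0.37],[[0,0,-0.7],0,-0.37],[[0,0,-0.4],0,-0.37],[[0,0,0],0,-0.37],[[0,0,0],0,-0.37]])

```text
t: 6.02
eef_pos: [673.7, -105.7, 225.0]
tcp_rot: [3.141, -0.0, -2.716]
ft_force: [0.4, -0.6, 1.0]
opening: 0.312
grip_force: 0.0
```

```bash
python3 - <<'E'
from h import *
p=read_camera('wrist'); save(p,'w2');s=env.state();print(s['t'],s['eef_pos'],s['tcp_rot'])
E
```

```text
6.0667 [ 673.83150226 -105.81942695  225.78004061] [-3.14098327e+00  8.64212955e-04 -2.71612745e+00]
```

View pics/w2.png

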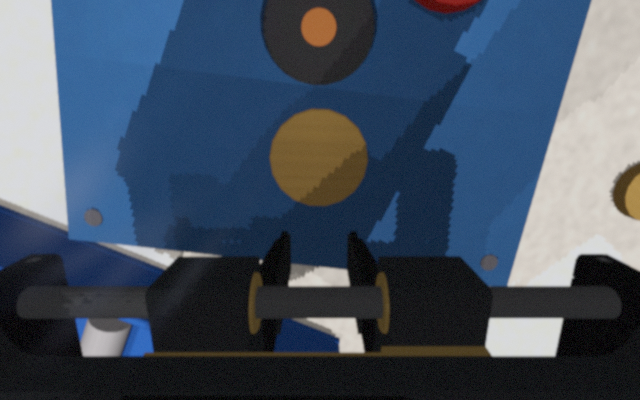

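The fingers straddle column 319, in line with the disc (319,157) and the recess dot (319,27). Lowering and starting the push.

move_arm(commands=[[[0,0,-0.19],0,-0.37],[[0,0,-0.19],0,-0.37],[[0,0,0],0,-0.37],[[-0.08,-0.036,0],0,-0.37],[[-0.08,-0.036,0],0,-0.37],[[-0.08,-0.036,0],0,-0.37],[[-0.08,-0.036,0],0,-0.37],[[-0.08,-0.036,0],0,-0.37],[[-0.08,-0.036,0],0,-0.37],[[-0.08,-0.036,0],0,-0.37],[[-0.08,-0.036,0],0,-0.37],[[-0.08,-0.036,0],0,-0.37],[[-0.08,-0.036,0],0,-0.37],[[-0.08,-0.036,0],0,-0.37],[[-0.08,-0.036,0],0,-0.37],[[-0.08,-0.036,0],0,-0.37],[[-0.08,-0.036,0],0,-0.37],[[-0.08,-0.036,0],0,-0.37],[[-0.08,-0.036,0],0,-0.37],[[-0.08,-0.036,0],0,-0.37]])

```text
t: 7.73
eef_pos: [632.5, -124.4, 213.4]
tcp_rot: [-3.142, 0.0, -2.716]
ft_force: [2.0, 1.0, 0.9]
opening: 0.313
grip_force: 0.9
```

```bash
python3 - <<'E'
from h import *
p=read_camera('wrist'); save(p,'w3');s=env.state();print(s['t'],s['eef_pos'],s['tcp_rot'],s['ft_force'])
E
```

```text
7.7833 [ 632.19518571 -124.5627273   213.37782455] [ 3.14135201e+00 -2.58292891e-04 -2.71650909e+00] [ 1.37454434  0.12963697 -0.18985549]
```

View pics/w3.png

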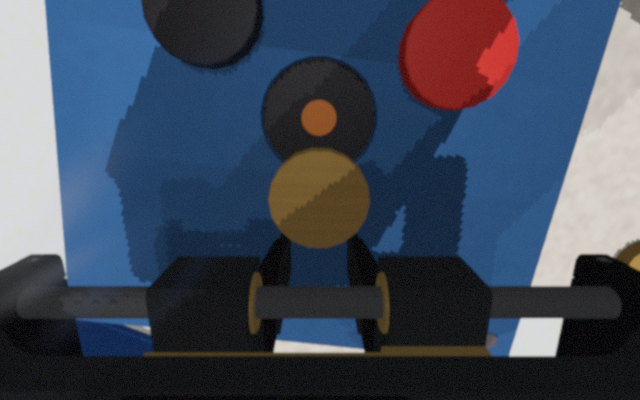

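The disc (319,198) is cradled by both fingertips, dead in line with the dot (319,117). Continuing.

move_arm(commands=[[[-0.08,-0.034,0],0,-0.37],[[-0.08,-0.034,0],0,-0.37],[[-0.08,-0.034,0],0,-0.37],[[-0.08,-0.034,0],0,-0.37],[[-0.08,-0.034,0],0,-0.37],[[-0.08,-0.034,0],0,-0.37],[[-0.08,-0.034,0],0,-0.37],[[-0.08,-0.034,0],0,-0.37],[[-0.08,-0.034,0],0,-0.37],[[-0.08,-0.034,0],0,-0.37],[[-0.07,-0.03,0],0,-0.37],[[-0.07,-0.03,0],0,-0.37],[[-0.07,-0.03,0],0,-0.37],[[-0.07,-0.03,0],0,-0.37],[[-0.07,-0.03,0],0,-0.37],[[0,0,0],0,-0.37],[[0,0,0],0,-0.37]])

```text
t: 9.2
eef_pos: [598.0, -139.1, 213.2]
tcp_rot: [3.141, -0.001, -2.716]
ft_force: [0.3, -0.5, -0.2]
opening: 0.318
grip_force: 0.1
```

```bash
python3 - <<'E'
from h import *
p=read_camera('wrist'); save(p,'w4');s=env.state();print(s['t'],s['eef_pos'],s['tcp_rot'],s['ft_force'])
E
```

```text
9.25 [ 598.0838164  -139.05512141  213.23071374] [ 3.14105753e+00 -5.61010368e-04 -2.71647678e+00] [-0.6037017   0.29713167  0.46343967]
```

View pics/w4.png

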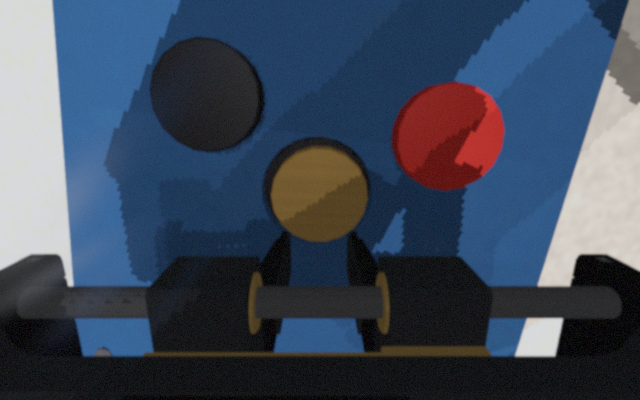

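The disc is in the recess or nearly so: there is a dark gap on its far side and no force. I'll push 4 mm more, then back off and check that it lies flat.

move_arm(commands=[[[-0.06,-0.025,0],0,-0.37],[[-0.06,-0.025,0],0,-0.37],[[0,0,0],0,-0.37],[[0,0,0],0,-0.37]])

```text
t: 9.58
eef_pos: [594.5, -140.6, 213.4]
tcp_rot: [3.141, -0.0, -2.716]
ft_force: [-0.5, -0.6, 1.6]
opening: 0.319
grip_force: 0.7
```

move_arm(commands=[[[0.3,0.13,0],0,-0.37],[[0.6,0.26,0],0,-0.37],[[0.3,0.13,0.3],0,-0.37],[[0,0,0.9],0,-0.37],[[0,0,0.9],0,-0.37],[[0,0,0.9],0,-0.37],[[0,0,0.9],0,-0.37],[[0,0,0.6],0,-0.37],[[0,0,0],0,-0.37],[[0,0,0],0,-0.37]])

```text
t: 10.42
eef_pos: [630.9, -124.6, 349.0]
tcp_rot: [-3.141, 0.001, -2.716]
ft_force: [0.1, -0.8, -0.2]
opening: 0.318
grip_force: 0.0
```

```bash
python3 - <<'E'
from h import *
p=read_camera('wrist');a=read_camera('scene');b=read_camera('side');s=env.state();print(s['t'],s['eef_pos'],s['tcp_rot'],s['ft_force'])
N=[569.4,-152,23];u,v=proj(p,N).astype(int);print(u,v)
im=cv2.cvtColor(p['image'],cv2.COLOR_RGB2HSV).astype(int);m=((im[:,:,0]>10)&(im[:,:,0]<30)&(im[:,:,1]>90));k=np.zeros_like(m);k[v-60:v+60,u-60:u+60]=1
ct=max(cv2.findContours((m&k).astype(np.uint8),0,2)[0],key=cv2.contourArea);e=cv2.fitEllipse(ct);print(e,atz(p,e[0],23),'exp diam',p['fx']*50/(ray(p,(0,0))[0][2]-23))
for th in('black','red'):
  for r in cut_out(th,p)[:2]: print(th,atz(p,r['at'],30))
f=lambda q,s:cv2.resize(q['image'][[slice(*x) for x in s][0],slice(*s[1])],(420,280),interpolation=cv2.INTER_CUBIC)
ua=proj(a,N).astype(int);ub=proj(b,N).astype(int);c=lambda q,o,h,w:cv2.resize(q['image'][o[1]-h:o[1]+h,o[0]-w:o[0]+w],(390,260),interpolation=cv2.INTER_CUBIC)
cv2.imwrite('pics/c2.png',np.vstack([c(p,(u,v),90,135) if v>90 else cv2.resize(p['image'],(390,260)),np.zeros((1,390,3),np.uint8),c(b,ub,24,36)])[:,:,::-1])
A,B=search_frame('start_top',a),search_frame('start_top',b);print([(r['at'],r['confidence']) for r in A[:2]+B[:2]])
E
```

```text
10.5667 [ 630.68159289 -124.74706493  346.93030567] [ 3.14008673e+00 -1.56121358e-03 -2.71633865e+00] [-0.05675142  0.20306432  0.03476322]
318 114
((319.60931396484375, 114.8433837890625), (57.64885330200195, 59.50949478149414), 10.782526016235352) [ 569.4 -151.3   23. ] exp diam 56.31034965628624
black [ 548.3 -217.9   30. ]
red [ 516.7 -108.    30. ]
red [ 547.3 -216.5   30. ]
[([425.1, 197.7], 0.46), ([344.8, 261.4], 0.6)]
```

View pics/c2.png

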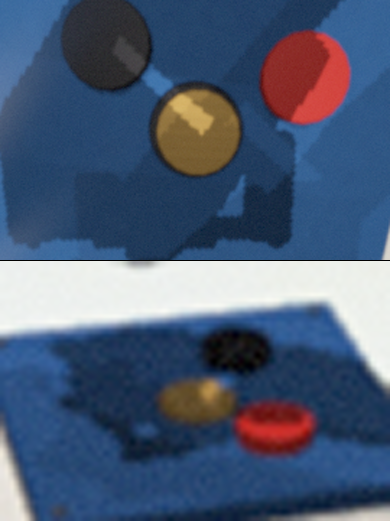

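The brass sits inside the recess with an even dark ring around it. Its centre is within 1 mm of the nest, at the expected size for the low level, and black and red are unmoved. Now the button.

move_arm(commands=[[[0,0,0.9],0,-1],[[0,0,0.9],0,-1],[[-0.37,0.92,0],0,-1],[[-0.37,0.92,0],0,-1],[[-0.37,0.92,0],0,-1],[[-0.37,0.92,0],0,-1],[[-0.37,0.92,0],0,-1],[[-0.37,0.92,0],0,-1],[[-0.37,0.92,0],0,-1],[[-0.37,0.92,0],0,-1],[[-0.37,0.92,0],0,-1],[[-0.37,0.92,0],0,-1],[[-0.37,0.92,0],0,-1],[[-0.37,0.92,0],0,-1],[[-0.37,0.92,0],0,-1],[[-0.37,0.92,0],0,-1],[[0,0,0],0,-1],[[0,0,0],0,-1]])

```text
t: 12.27
eef_pos: [474.7, 262.6, 402.1]
tcp_rot: [3.142, -0.0, -2.714]
ft_force: [-0.2, -0.6, 0.9]
opening: 0.003
grip_force: 0.0
```

```bash
python3 - <<'E'
from h import *
p=read_camera('wrist');save(p,'w5');s=env.state();print(s['t'],s['eef_pos'],s['tcp_rot'],s['opening'])
im=cv2.cvtColor(p['image'],cv2.COLOR_RGB2HSV).astype(int)
for n,m in(('g',(abs(im[:,:,0]-65)<22)&(im[:,:,1]>100)&(im[:,:,2]>40)),('r',((im[:,:,0]<8)|(im[:,:,0]>172))&(im[:,:,1]>130)&(im[:,:,2]>60))):
    k,_,st,c=cv2.connectedComponentsWithStats(m.astype(np.uint8))
    for i in np.argsort(-st[1:,4])[:2]+1: print(n,st[i],c[i],atz(p,c[i],64))
E
```

```text
12.3167 [475.1410198  261.75734296 402.12772048] [-3.14151890e+00 -3.59452949e-04 -2.71505462e+00] 0.00489547537545931
g [298 171  35  35 928] [315.00323276 188.1637931 ] [476. 260.  64.]
r [381 188  35  34 946] [398.07610994 204.70824524] [457.8 339.4  64. ]
```

View pics/w5.png

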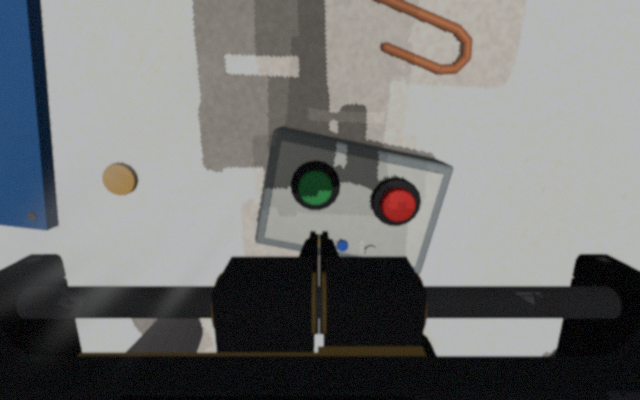

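Green is at (315,188) and red at (398,205). The green button measures (476,260), agreeing with the first triangulation, so I descend over it.

move_arm(commands=[[[0.03,-0.06,-0.5],0,-1],[[0,0,-0.7],0,-1],[[0,0,-0.7],0,-1],[[0,0,-0.7],0,-1],[[0,0,-0.7],0,-1],[[0,0,-0.7],0,-1],[[0,0,-0.5],0,-1],[[0,0,-0.1],0,-1],[[0,0,0],0,-1],[[0,0,0],0,-1]])

```text
t: 13.15
eef_pos: [476.6, 259.2, 264.9]
tcp_rot: [3.142, 0.0, -2.717]
ft_force: [-0.2, -0.4, -0.3]
opening: 0.005
grip_force: 0.0
```

move_arm(commands=[[[0,0,-0.07],0,-1],[[0,0,-0.07],0,-1],[[0,0,-0.07],0,-1],[[0,0,0],0,-1]])

```text
t: 13.48
eef_pos: [476.4, 259.7, 258.5]
tcp_rot: [-3.141, 0.002, -2.716]
ft_force: [2.0, -1.3, 3.0]
opening: 0.008
grip_force: 1.8
```

move_arm(commands=[[[0,0,-0.06],0,-1],[[0,0,-0.06],0,-1],[[0,0,0],0,-1]])

```text
t: 13.73
eef_pos: [476.4, 259.7, 256.1]
tcp_rot: [-3.141, 0.002, -2.716]
ft_force: [-1.6, -3.9, 21.4]
opening: 0.004
grip_force: 10.6
```

move_arm(commands=[[[0,0,-0.05],0,-1],[[0,0,0],0,-1]])

```text
t: 13.9
eef_pos: [476.3, 259.7, 255.8]
tcp_rot: [-3.141, 0.003, -2.716]
ft_force: [-5.7, -5.7, 37.4]
opening: 0.004
grip_force: 18.7
```

move_arm(commands=[[[0,0,-0.05],0,-1],[[0,0,0],0,-1]])

```text
t: 14.07
eef_pos: [476.2, 259.7, 255.5]
tcp_rot: [-3.141, 0.004, -2.716]
ft_force: [-9.4, -7.9, 52.8]
opening: 0.006
grip_force: 26.8
```

The contact is rigid now, well past 5 N, so the button is bottomed. Letting go.

move_arm(commands=[[[0,0,0.1],0,-1],[[0,0,0.1],0,-1],[[0,0,0],0,-1]])

```text
t: 14.32
eef_pos: [476.3, 259.7, 258.4]
tcp_rot: [-3.142, 0.002, -2.716]
ft_force: [2.0, -1.0, 3.6]
opening: 0.009
grip_force: 1.8
```

```bash
python3 - <<'E'
from h import *
s=env.state();print(s['t'],s['eef_pos'],s['ft_force'],s['grip_force'],s['opening'])
E
```

```text
14.3167 [476.27426646 259.69818657 258.38561886] [ 1.95544756 -1.03150327  3.56468394] 1.8213348489420866 0.008684209930114206
```

At 258.4 mm the reading is a soft spring force of 3.6 N, and it turned rigid near 256.4. That is what a full press of the button should give. Retracting and checking.

move_arm(commands=[[[0,0,0.2],0,-1],[[0,0,0.6],0,-1],[[0,0,0.9],0,-1],[[0,0,0.9],0,-1],[[0,0,0.9],0,-1],[[0,0,0.9],0,-1],[[0,0,0.4],0,-1],[[0,0,0],0,-1],[[0,0,0],0,-1]])

```text
t: 15.07
eef_pos: [475.8, 259.7, 401.1]
tcp_rot: [3.141, -0.0, -2.716]
ft_force: [-1.1, 0.7, -1.4]
opening: 0.001
grip_force: 0.0
```

```bash
python3 - <<'E'
from h import *
p=read_camera('wrist');a=read_camera('scene');save(a,'s2');s=env.state();print(s['t'],s['eef_pos'],s['ft_force'])
im=cv2.cvtColor(p['image'],cv2.COLOR_RGB2HSV).astype(int)
m=(abs(im[:,:,0]-65)<22)&(im[:,:,1]>100)&(im[:,:,2]>40)
k,_,st,c=cv2.connectedComponentsWithStats(m.astype(np.uint8));i=np.argmax(st[1:,4])+1;print(st[i],c[i],atz(p,c[i],64))
cv2.imwrite('pics/c3.png',np.vstack([cv2.resize(a['image'][160:250,210:360],(600,360),interpolation=cv2.INTER_CUBIC),cv2.resize(a['image'][170:226,390:490],(600,236))])[:,:,::-1])
E
```

```text
15.1667 [475.88705829 259.65627673 400.03126352] [-0.22681664  0.09420916  0.34774492]
[302 171  34  35 929] [318.17007535 188.60495156] [476. 260.  64.]
```

View pics/c3.png

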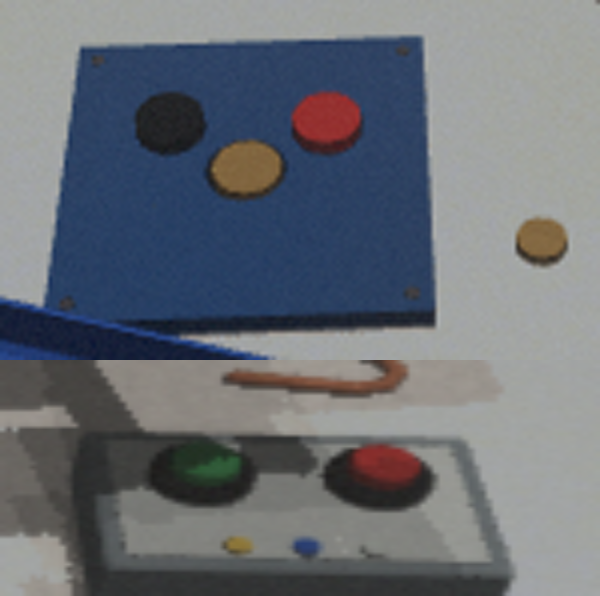

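The brass lies flat in the recess, the green button has sprung back, and nothing else has moved. Handing in.

```bash
python3 -c "
from cell import env
print(env.job_done())"
```

```text
the job is handed in; nothing more can be done
None
```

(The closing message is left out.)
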